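# Find the radius leaf that fits a pipe end without rocking

### The job

Find out which of the three radius leaves fits the pipe end that stands in the yellow ring, by touching their concave ends gently to its round side, then press the fitting leaf home for about a second so that both its horns bear at once and it cannot rock. Leave it lying flat on the plate, seated against the pipe, with the other two leaves lying flat on the green mat. Touch only lightly, never forcing a leaf against a pipe (well under 20 N), and do not disturb the bottle, the tape or the timer.

Things in the scene. Friction and masses are not known exactly. Their poses are not given: they have to be found in the camera images.
- plate: flat grey-painted inspection plate, 260 (x) x 204 (y) x 14 mm, fixed; origin at the centre of its underside, x along its long side, away from the robot. On it stand three fixed steel pipe ends, 40 mm tall, outside diameters 40, 48 and 56 mm: one in the ring, two parked 75 mm beyond it and 60 mm to either side. Which stands where changes and is not told.
- spot (a point): centre of the yellow ring (66 mm across) on the plate's top face, 20 mm ahead (+x) of the plate's centre: this is the axis of the upright pipe end to be checked, at the height of the plate's top; axes as the plate's. The pipe end does not yield. A leaf's horns (2 to 8 mm above its underside) seat on it under a steady push of about 8 N, eased sideways until the sideways force is gone
- mat: thin green plastic mat, 170 (x) x 300 (y) x 3 mm, fixed; origin at the centre of its underside. The three leaves start on it, side by side along y in any order.
- leaf_20_grip (a point): middle of the yellow grip tab (30 mm along x, 14 mm along y) of the 20 mm radius leaf, a loose flat steel plate 8 mm thick, 49 mm wide, 100 mm long, about 0.12 kg. The tab rises from 8 to 52 mm above the leaf's underside, this point is at 36 mm. +x points to the concave end, y across, z up; the convex nose of equal radius ends 45 mm behind.
- leaf_20_notch (a point): centre of curvature of the 20 mm leaf's concave end: 68 mm ahead (+x) of the tab's middle, 5 mm above the underside. Only the two horns at +-50 degrees bear (1 mm relief between). A fitting leaf seats with this point on the pipe's axis; on a 4 mm larger pipe radius it stops about 6 mm short, on a 4 mm smaller one it runs about 5 mm past and rocks.
- leaf_24_grip (a point): middle of the blue grip tab (30 mm along x, 14 mm along y) of the 24 mm radius leaf, a loose flat steel plate 8 mm thick, 55 mm wide, 100 mm long, about 0.12 kg. The tab rises from 8 to 52 mm above the leaf's underside, this point is at 36 mm. +x points to the concave end, y across, z up; the convex nose of equal radius ends 45 mm behind.
- leaf_24_notch (a point): centre of curvature of the 24 mm leaf's concave end: 68 mm ahead (+x) of the tab's middle, 5 mm above the underside. Only the two horns at +-50 degrees bear (1 mm relief between). A fitting leaf seats with this point on the pipe's axis; on a 4 mm larger pipe radius it stops about 6 mm short, on a 4 mm smaller one it runs about 5 mm past and rocks.
- leaf_28_grip (a point): middle of the red grip tab (30 mm along x, 14 mm along y) of the 28 mm radius leaf, a loose flat steel plate 8 mm thick, 61 mm wide, 100 mm long, about 0.12 kg. The tab rises from 8 to 52 mm above the leaf's underside, this point is at 36 mm. +x points to the concave end, y across, z up; the convex nose of equal radius ends 45 mm behind.
- leaf_28_notch (a point): centre of curvature of the 28 mm leaf's concave end: 68 mm ahead (+x) of the tab's middle, 5 mm above the underside. Only the two horns at +-50 degrees bear (1 mm relief between). A fitting leaf seats with this point on the pipe's axis; on a 4 mm larger pipe radius it stops about 6 mm short, on a 4 mm smaller one it runs about 5 mm past and rocks.
- bottle: white-capped dropper bottle with a purple band, 26 mm across, 78 mm tall, loose bystander behind the mat; origin under its centre
- tape: roll of tan tape lying flat, 60 mm across, 19 mm high, loose bystander; origin under its centre
- timer: white kitchen-style timer, 62x68x21 mm, loose bystander to the left; origin under its centre
Not all that is in view belongs to the job. What is shaped like the part that bears leaf_28_grip but brown is not meant. Leave any pink look-alike of the part that bears leaf_20_grip alone.

How it is judged:
By the outcome, as a careful person would: the job done as asked, in the order asked, and still so for the second after the job is handed in, with the robot touching nothing.
It also fails if it takes over 72 s, if anything falls off the work surface, if the arm or the gripper's body presses on something with over 40 N, if the wrist force passes 120 N, or if a joint passes its speed limit or range.

### The arm

A 6-joint arm with a two-finger parallel gripper is mounted at the origin on a cart in front of the work surface, level with it; the furniture and walls round the work are solid. World frame = base frame: x ahead of the robot, y to its left, z up, the work surface at z = 0. Lengths are in m, angles in rad, forces in N, time in s.
With the tool pointing down it reaches from about 0.3 to 0.825 m from the base axis. Payload 5.4 kg.
Tool frame: the origin (TCP) lies midway between the tips of the shut fingers; the grasp point (between the pads) lies 19 mm behind it; z points along the fingers, y is the line along which they close (so a half turn about z gives the same grasp; the last joint's range is limited). The gripper opens to 92 mm and grips with 3 to 60 N. Pads are 20 mm wide; open, the fingers measure 128 mm over their backs; the gripper's body (75 mm by 189 mm) begins 69 mm behind the grasp point.
Start: joints at [1.133, 0.158, 1.597, -0, 1.386, -0.21], TCP at [0.13, 0.56, 0.215] pointing down, gripper open.
Joint ranges: [-2.91, 2.91], [-0.94, 2.29], [0.18, 2.7], [-1.29, 4.43], [0.17, 2.64], [-3, 3]. Speed limits (rad/s): [2.57, 2.57, 3.14, 3.14, 3.14, 3.14].

### API

Orientations are given as a unit quaternion [x, y, z, w].
In Python, from workcell import env gives the robot as it stands. The module is installed in compiled form; this text tells all that it offers. Calls block until the motion is done:
- env.goto(position, orientation): joint-space move of the TCP to a pose.
- env.movel(position, frame=None, max_speed=0.15, guard=None): straight line of the TCP; frame=None keeps the orientation; max_speed is the mean speed in m/s. With guard (N) it stops when the force on the tool has changed by that much, and returns True; else False.
- env.movej(angles): joint-space move.
- env.move_gripper(opening, f_grip=None): finger opening in m; f_grip is the grip in N (None keeps the last); returns when the fingers have stopped.
- env.hold(seconds).
- env.ik(position, orientation): joint angles nearest the present ones, or None.
- env.state(): the state.
- env.snapshot(name): name is "scene" or "top"; returns a dict with "image" (420x560x3 uint8, red, green, blue), "fx", "fy", "cx", "cy" (pixels), "k1" (the pictures are not rectified: a ray, as slopes to the right and down, at radius r is drawn at 1 + k1 r^2 times it, then the intrinsics apply), "rvec" (rotation vector, rad) and "tvec" (3), from world to camera coordinates, as OpenCV has them. Camera axes: x right, y down, z forward; pixel columns grow to the right and rows downward; lengths in m; the calibration is good to about 2 mm. A picture is of the moment at which its call begins. There is no depth.
A pose or a line that the arm cannot do raises env.Unreachable and nothing moves.
- env.close_job(): hands the job in; it is judged then, once.
The state is a dict: "t": time; "joints": joint angles; "joint_vel": joint speeds; "effort": joint torques, N m; "tool_pos": TCP position; "ee_rot": TCP orientation; "contact_force": force on the tool from outside, world axes, zero at the start; "torque": the same for the moment, N m; "grip_width": finger opening in m; "grasp_force": force on a finger pad.
Only numpy, scipy, OpenCV 4.12 (cv2) and the standard library are available. Lean on these libraries where they do the work, as an engineer would, in place of code of your own. Each camera call takes 0.05 s, during which the arm holds its last target. There are 200 camera calls.

## Working session

There is one attempt and no reset: what is moved stays moved. The work goes in short steps, each a Python script; the robot and the scene stay as the last script left them, time stands still between calls to the robot, and variables do not carry over. Pictures are saved under pics/ and viewed, at most 10 in all, crops included, and the job is handed in when it is done.

```bash
mkdir -p pics; cat > h.py <<'E'
import numpy as np, cv2, pickle
from workcell import env
from scipy.optimize import least_squares
def snap(n,f):
    s=env.snapshot(n); cv2.imwrite(f'pics/{f}.png',s['image'][:,:,::-1]); pickle.dump(s,open(f'pics/{f}.pkl','wb')); return s
def load(f): return pickle.load(open(f'pics/{f}.pkl','rb'))
def proj(s,P):
    R=cv2.Rodrigues(np.array(s['rvec'],float))[0]; c=np.atleast_2d(P)@R.T+np.array(s['tvec']).ravel()
    u=c[:,:2]/c[:,2:]; u=u*(1+s['k1']*(u**2).sum(1,keepdims=True))
    return u*[s['fx'],s['fy']]+[s['cx'],s['cy']]
def ray(s,px):
    R=cv2.Rodrigues(np.array(s['rvec'],float))[0]; t=np.array(s['tvec']).ravel()
    d=(np.atleast_2d(px)-[s['cx'],s['cy']])/[s['fx'],s['fy']]; u=d.copy()
    for _ in range(20): u=d/(1+s['k1']*(u**2).sum(1,keepdims=True))
    v=np.c_[u,np.ones(len(u))]@R
    return -R.T@t, v
def onz(s,px,z):
    o,v=ray(s,px); return o+v*((z-o[2])/v[:,2:])
def tri(obs):
    A=0;b=0
    for s,px in obs:
        o,v=ray(s,px); v=v[0]/np.linalg.norm(v[0]); M=np.eye(3)-np.outer(v,v); A=A+M;b=b+M@o
    return np.linalg.solve(A,b)
E
python3 - <<'E'
from h import *
for n in('scene','top'):
    s=snap(n,n+'0'); o,v=ray(s,[[280,210]]); print(n,o,v,s['k1'],s['fx'])
st=env.state();print(st['t'],st['ee_rot'],st['tool_pos'])
E
```

```text
scene [-0.19863135 -1.3524114   1.31166804] [[ 0.39091171  0.68741837 -0.61210863]] -0.01668995075382781 521.4662945907655
top [0.38622049 0.05479057 1.30087879] [[ 0.15357072 -0.03557589 -0.98770576]] 0.013195479979548634 384.03155767487993
0.1 [ 1.13648863e-01  9.93520622e-01 -8.00176579e-04 -2.64719733e-04] [0.12963142 0.55961466 0.21371137]
```

View pics/top0.png

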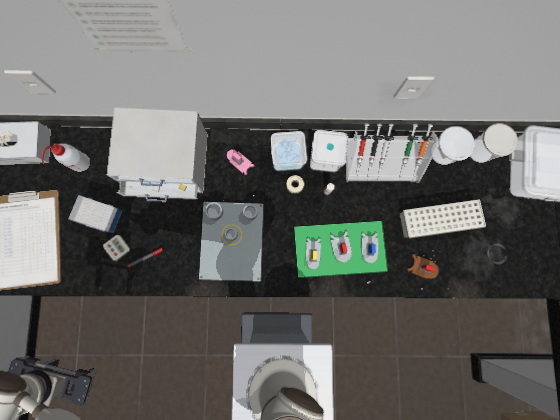

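View pics/scene0.png

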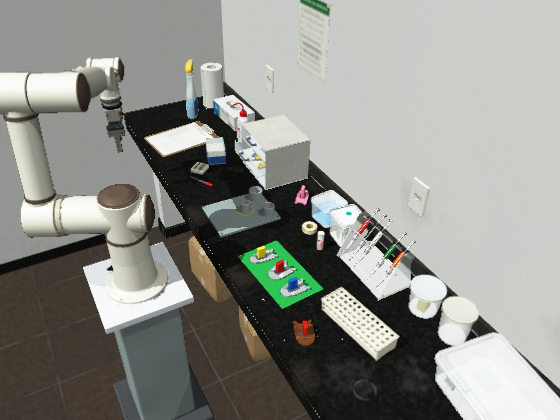

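Top view: plate with the ring at (232,235) and parked pipes at (213,211) and (250,211). On the mat, the yellow tab is at (314,255), red at (343,248) and blue at (372,249). The look-alikes are a pink one at (239,160) and a brown one with a red tab at (426,267), both off the mat. The three on the green mat fit the description. I'll confirm this in an enlarged crop.

```bash
python3 - <<'E'
from h import *
a=cv2.imread('pics/top0.png')[195:285,195:395]; b=cv2.imread('pics/scene0.png')[180:310,195:335]
cv2.imwrite('pics/ct.png',cv2.resize(a,None,fx=4,fy=4,interpolation=cv2.INTER_CUBIC))
cv2.imwrite('pics/cs.png',cv2.resize(b,None,fx=4.5,fy=4.5,interpolation=cv2.INTER_CUBIC))
E
```

```text
(no output)
```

View pics/ct.png

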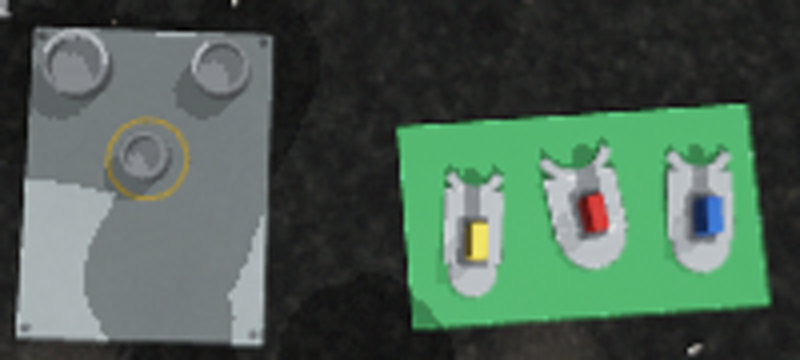

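View pics/cs.png

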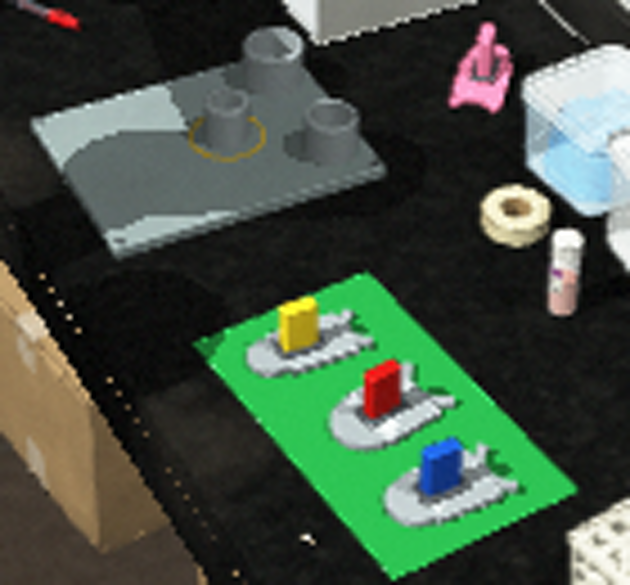

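The crops show yellow, red and blue tabs on grey leaves on the green mat, horns pointing away from the robot. These are the ones meant; the pink and brown ones lie off the mat. The ring pipe looks the smallest, but I'll check it by touch. Next I'll measure.

```bash
cat > meas.py <<'E'
from h import *
from scipy.optimize import minimize
T=lambda u:[195+(u[0]+.5)/4-.5,195+(u[1]+.5)/4-.5]
S=lambda u:[195+(u[0]+.5)/4.5-.5,180+(u[1]+.5)/4.5-.5]
HUE={'yellow':(20,35),'red':(172,8),'blue':(100,125)}
def soft(img,c,win):
    h=cv2.cvtColor(img,cv2.COLOR_RGB2HSV).astype(int); lo,hi=HUE[c]
    H=h[...,0]; ok=(H>=lo)&(H<=hi) if lo<hi else (H>=lo)|(H<=hi)
    m=np.clip((h[...,1]-40)/100.,0,1)*ok*np.clip(h[...,2]/90.,0,1); o=np.zeros(m.shape)
    x,y,r=win; o[y-r:y+r,x-r:x+r]=m[y-r:y+r,x-r:x+r]; return o
def render(s,p,shape=(420,560),k=8):
    x,y,z,a=p; c,q=np.cos(a),np.sin(a)
    P=np.array([[i*.015,j*.007,d] for i in(-1,1) for j in(-1,1) for d in(-.028,.016)])
    P=P@np.array([[c,q,0],[-q,c,0],[0,0,1]])+[x,y,z]
    u=proj(s,P); o=np.floor(u.mean(0))-15
    h=cv2.convexHull(((u-o+.5)*k*16-8).astype(np.int32)); m=np.zeros((30*k,30*k),np.uint8)
    cv2.fillConvexPoly(m,h,255,shift=4); return cv2.resize(m,(30,30),interpolation=cv2.INTER_AREA)/255.,o.astype(int)
def fit(views,c,wins,p0,zfix=None):
    ms=[soft(s['image'],c,w) for s,w in zip(views,wins)]
    def cost(q):
        p=[q[0],q[1],q[2] if zfix is None else zfix,q[3]]; e=0
        for s,m in zip(views,ms):
            r,o=render(s,p); e+=((m[o[1]:o[1]+30,o[0]:o[0]+30]-r)**2).sum()
        return e
    best=None
    for a in (-.3,0,.3):
        x0=np.array(p0,float); x0[3]+=a
        r=minimize(cost,x0,method='Nelder-Mead',options=dict(initial_simplex=x0+np.vstack([np.zeros(4),np.diag([.004,.004,.006,.15])]),xatol=1e-5,fatol=1e-3))
        if best is None or r.fun<best.fun: best=r
    return best
E
cat > m1.py <<'E'
from meas import *
t,s=load('top0'),load('scene0')
for c,wt,ws in(('yellow',(314,255,9),(261,252,9)),('red',(343,248,9),(280,266,10)),('blue',(372,249,9),(293,284,10))):
    p=onz(t,[wt[:2]],.04)[0]
    for vs,w,zf in(([t,s],[wt,ws],None),([t],[wt],.039),([s],[ws],.039)):
        r=fit(vs,c,w,[p[0],p[1],.039,0],zf); print(c,len(vs),r.x.round(4),round(r.fun,2))
print('plate',onz(t,[T(u) for u in((34,28),(272,35),(263,344),(16,337))],.014).round(4).tolist())
print('plateS',onz(s,[S(u) for u in((33,120),(120,250),(385,170))],.014).round(4).tolist())
print('mat',onz(t,[T(u) for u in((398,127),(747,103),(770,305),(414,328))],.003).round(4).tolist())
for s_,c,nm in((t,(232,235),'t'),(s,(245,209),'s')):
    h=cv2.cvtColor(s_['image'],cv2.COLOR_RGB2HSV).astype(int)
    m=(h[...,0]>15)&(h[...,0]<35)&(h[...,1]>70); yy,xx=np.nonzero(m); k=np.hypot(xx-c[0],yy-c[1])<14; w=(h[yy[k],xx[k],1]-40.)
    P=onz(s_,np.c_[xx,yy][k],.014)[:,:2]
    r=least_squares(lambda q:(np.hypot(*(P-q).T)-.0325),P.mean(0),loss='soft_l1',f_scale=.002)
    print('ring',nm,r.x,len(P),np.std(r.fun),np.hypot(*(P-r.x).T).mean())
E
python3 m1.py
```

```text
yellow 2 [ 0.436  -0.1017  0.0409 -0.0963] 9.51
yellow 1 [ 0.4351 -0.1019  0.0427 -0.0417] 1.83
yellow 1 [ 0.4372 -0.1003  0.0395 -0.2965] 5.92
red 2 [ 0.4599 -0.1984  0.0385  0.3436] 14.81
red 1 [ 0.4585 -0.1986  0.043   0.1673] 3.89
red 1 [ 0.4603 -0.1989  0.0396  0.4429] 7.94
blue 2 [ 0.4577 -0.2943  0.0395  0.0086] 16.46
blue 1 [ 0.4573 -0.2934  0.0422  0.0895] 3.66
blue 1 [ 0.4598 -0.293   0.0427  0.159 ] 9.67
plate [[0.6128, 0.2694, 0.014], [0.6086, 0.0676, 0.014], [0.3506, 0.0724, 0.014], [0.3552, 0.275, 0.014]]
plateS [[0.3589, 0.2742, 0.014], [0.3555, 0.071, 0.014], [0.6074, 0.0624, 0.014]]
mat [[0.5321, -0.0402, 0.003], [0.5551, -0.3388, 0.003], [0.3849, -0.3513, 0.003], [0.3641, -0.053, 0.003]]
ring t [0.50264534 0.17129736] 79 0.001285846790158189 0.03308540724576917
ring s [0.50472211 0.17210785] 36 0.0018117436705291916 0.03296389258971547
```

```bash
cat > ops.py <<'E'
from h import *
def q(a): return [-np.sin(a/2),np.cos(a/2),0,0]
ZM=.020; UP=.105; YP=-.02; PIPE=np.array([.5035,.1715])
L={'red':(.4593,-.1986),'blue':(.458,-.2936),'yellow':(.436,-.1015)}
YAW={}
def rep(n=''):
    s=env.state(); print(n,'t%.2f'%s['t'],'p',np.round(s['tool_pos'],4),'F',np.round(s['contact_force'],2),'M',np.round(s['torque'],3),'w%.4f'%s['grip_width'],'g%.1f'%s['grasp_force']); return s
def yawof():
    t=load('top0'); h=cv2.cvtColor(t['image'],cv2.COLOR_RGB2HSV)
    m=((h[...,0]<45)|(h[...,0]>85)|(h[...,1]<70)).astype(np.uint8)
    for k,(x,y) in L.items():
        c=proj(t,[[x,y,.01]])[0].astype(int); w=m.copy()*0; w[c[1]-19:c[1]+19,c[0]-13:c[0]+13]=1
        n,lb,st,_=cv2.connectedComponentsWithStats(m*w,connectivity=4); yy,xx=np.nonzero(lb==lb[c[1],c[0]])
        P=onz(t,np.c_[xx,yy].astype(float),.01)[:,:2]; v=np.linalg.svd(P-P.mean(0),full_matrices=False)[2][0]; v=v*np.sign(v[0])
        YAW[k]=np.arctan2(v[1],v[0])
    return YAW
def pick(k,x,y,a):
    env.movel([x,y,ZM],q(a),max_speed=.15); env.move_gripper(0.0,40); rep('gripped')
def push(p0,d,dist,sp,g):
    hit=env.movel(list(np.array(p0)+np.append(np.array(d)*dist,0)),max_speed=sp,guard=g); rep('hit' if hit else 'nohit'); return hit
E
python3 - <<'E'
from ops import *
print(yawof()); a=YAW['red']; x,y=L['red']
env.move_gripper(.04); 
env.goto([x,y,UP],q(a)); rep('above'); snap('top','a1'); snap('scene','a1s')
E
```

```text
{'red': np.float64(0.1844608801694639), 'blue': np.float64(-0.023824950519338358), 'yellow': np.float64(-0.0344090453324267)}
above t3.92 p [ 0.4596 -0.1982  0.1051] F [-0.72  0.12 -0.4 ] M [-0.047 -0.004  0.019] w0.0400 g0.0
```

```bash
python3 - <<'E'
from ops import *
yawof(); a=YAW['red']; x,y=L['red']
pick('red',x,y,a)
env.movel([x,y,UP],max_speed=.2); rep('up'); snap('scene','b1'); snap('top','b1t')
px,py=PIPE
env.movel([px-.068-.03,py+.03*.02+.068*.02,UP],q(YP),max_speed=.25); 
p=[px-.098,py+.002,.0335]
env.movel(p,max_speed=.15); rep('at')
push(p,[np.cos(YP),np.sin(YP)],.05,.025,2.5)
E
python3 -c "
import cv2;a=cv2.imread('pics/b1.png')[150:330,190:350];cv2.imwrite('pics/b1c.png',cv2.resize(a,None,fx=3.3,fy=3.3))"
```

```text
gripped t5.24 p [ 0.4597 -0.1988  0.0206] F [-0.84  1.73  4.56] M [0.234 0.109 0.038] w0.0137 g40.0
up t5.82 p [ 0.4587 -0.1982  0.104 ] F [-1.18  0.93 -1.58] M [ 0.056  0.044 -0.025] w0.0138 g40.0
at t8.19 p [0.4057 0.1731 0.0334] F [-0.98  0.03 -0.96] M [ 0.03  -0.051  0.031] w0.0136 g40.0
hit t9.60 p [0.4436 0.1726 0.0328] F [-0.08  0.07 -1.15] M [ 0.02   0.    -0.024] w0.0135 g40.0
```

View pics/b1c.png

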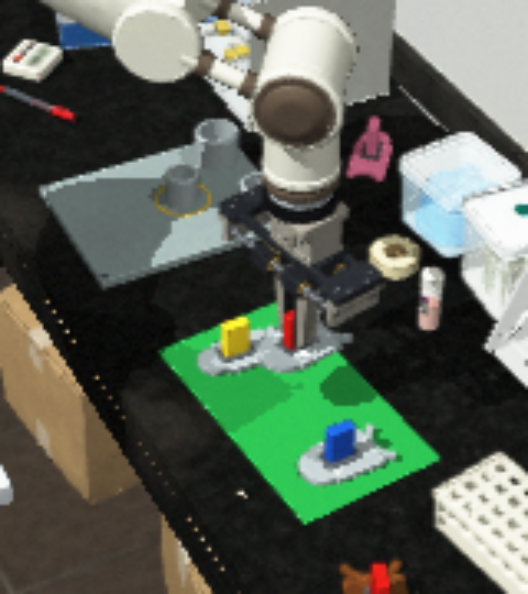

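Picture: the red leaf is lifted in the jaws, and yellow and blue are undisturbed. On touch it ran about 8 mm past the pipe axis, so it's too large. I'll return it and try blue.

```bash
cat >> ops.py <<'E'
def back(x,y,a):
    s=env.state()['tool_pos']; env.movel([s[0]-.04,s[1]+.0008,s[2]],max_speed=.1)
    env.movel([s[0]-.04,s[1]+.0008,UP],max_speed=.2); env.movel([x,y,UP],q(a),max_speed=.25)
    env.movel([x,y,ZM+.004],max_speed=.15); env.movel([x,y,ZM-.001],max_speed=.02,guard=2); rep('down')
    env.move_gripper(.04); env.movel([x,y,UP],max_speed=.2)
E
python3 - <<'E'
from ops import *
yawof()
back(*L['red'],YAW['red'])
a=YAW['blue']; x,y=L['blue']
env.movel([x,y,UP],q(a),max_speed=.2); pick('blue',x,y,a); env.movel([x,y,UP],max_speed=.2)
px,py=PIPE
env.movel([px-.098,py+.002,UP],q(YP),max_speed=.25)
p=[px-.098,py+.002,.0335]
env.movel(p,max_speed=.15); rep('at')
push(p,[np.cos(YP),np.sin(YP)],.05,.025,2.5)
snap('scene','c1')
E
```

```text
down t13.30 p [ 0.4605 -0.1994  0.0205] F [0.63 0.46 4.51] M [0.04  0.179 0.011] w0.0137 g40.0
gripped t16.29 p [ 0.4584 -0.2938  0.0206] F [0.21 1.34 4.17] M [0.327 0.022 0.021] w0.0138 g40.0
at t19.52 p [0.4057 0.1732 0.0334] F [ 0.05  0.69 -0.66] M [ 0.012  0.007 -0.033] w0.0142 g40.0
hit t20.84 p [0.4399 0.1727 0.0329] F [-0.37 -0.72 -1.35] M [-0.046 -0.004  0.006] w0.0140 g40.0
```

```bash
python3 - <<'E'
from ops import *
yawof()
back(*L['blue'],YAW['blue'])
a=YAW['yellow']; x,y=L['yellow']
env.movel([x,y,UP],q(a),max_speed=.2); snap('scene','d0');pick('yellow',x,y,a); env.movel([x,y,UP],max_speed=.2)
px,py=PIPE
env.movel([px-.098,py+.002,UP],q(YP),max_speed=.25)
p=[px-.098,py+.002,.0335]
env.movel(p,max_speed=.15); rep('at')
d=[np.cos(YP),np.sin(YP)]
push(p,d,.05,.025,2.5); env.hold(.3); s=rep('settled')['tool_pos']
env.movel([s[0]-.004,s[1]+.0001,s[2]],max_speed=.03)
rep('off'); g=env.movel([s[0]-.004,s[1]+.0001,.0285],max_speed=.015,guard=2); env.hold(.2); s=rep('plate %s'%g)['tool_pos']
snap('scene','d1'); snap('top','d1t')
E
```

```text
down t24.98 p [ 0.459  -0.2945  0.0205] F [-0.03  0.59  3.26] M [ 0.065  0.216 -0.056] w0.0137 g40.0
gripped t28.51 p [ 0.4364 -0.1016  0.0205] F [-0.6   1.15  4.64] M [0.21  0.088 0.013] w0.0138 g40.0
at t30.97 p [0.4057 0.173  0.0334] F [-0.5  -0.26 -0.09] M [ 0.068  0.008 -0.003] w0.0143 g40.0
hit t32.17 p [0.435  0.1731 0.0328] F [ 0.2  -0.61 -1.03] M [ 0.068 -0.009 -0.02 ] w0.0139 g40.0
settled t32.48 p [0.434  0.1728 0.0324] F [ 0.64 -0.3  -1.85] M [0.008 0.061 0.043] w0.0140 g40.0
off t32.77 p [0.4297 0.1729 0.0323] F [-0.28  0.12 -1.58] M [0.009 0.002 0.002] w0.0136 g40.0
plate True t33.18 p [0.4305 0.173  0.0313] F [1.32 1.02 5.26] M [ 0.052 -0.054  0.024] w0.0140 g40.0
```

The yellow leaf seats with its notch at x≈0.5025, on the pipe axis, while blue ran about 5 mm past and red about 9 mm. So yellow fits. Now I'll press it home on the plate, watching the force.

```bash
cat >> ops.py <<'E'
def F(n=3):
    f=[]
    for _ in range(n): env.hold(.03); f.append(env.state()['contact_force'])
    return np.mean(f,0)
E
python3 - <<'E'
from ops import *
c=np.array(env.state()['tool_pos']); t0=env.state()['t']
c[2]=.0312
env.movel(list(c+[.002,0,0]),max_speed=.02); c[0]+=.002; print(F())
while env.state()['t']<t0+8:
    c[0]+=.0004; env.movel(list(c),max_speed=.01); f=F(); print('%.2f'%env.state()['t'],c.round(4),env.state()['tool_pos'][:2].round(4),f.round(2))
    if f[0]<-5: break
rep()
E
```

```text
[-1.4717714   0.05429441  5.17092543]
34.05 [0.4329 0.173  0.0312] [0.4325 0.173 ] [-2.94 -0.1   6.59]
34.40 [0.4333 0.173  0.0312] [0.4325 0.173 ] [-4.74 -0.49  8.8 ]
34.75 [0.4337 0.173  0.0312] [0.4326 0.173 ] [-6.44 -0.51 10.28]
 t34.75 p [0.4326 0.173  0.0313] F [-5.93 -0.16 10.57] M [0.001 0.877 0.003] w0.0133 g40.0
```

```bash
python3 - <<'E'
from ops import *
c=np.array([.4337,.173,.0312])
for i in range(4):
    c[2]+=.0005; env.movel(list(c),max_speed=.01); f=F(); s=env.state();print('%.2f'%s['t'],c.round(4),s['tool_pos'].round(4),f.round(2),s['torque'].round(2))
    if f[2]<3.5: break
E
```

```text
35.10 [0.4337 0.173  0.0317] [0.4333 0.173  0.0313] [-0.78 -0.81  0.3 ] [ 0.06  0.07 -0.02]
```

That was plate friction, not the pipe. I'll push on with only a light load on the plate.

```bash
python3 - <<'E'
from ops import *
c=np.array([.4337,.173,.0317]); t0=env.state()['t']
while env.state()['t']<t0+7:
    c[0]+=.0004
    env.movel(list(c),max_speed=.01); f=F(); s=env.state();print('%.2f'%s['t'],c.round(4),s['tool_pos'].round(4),f.round(2),s['torque'].round(2))
    if f[0]<-6.5: break
    c[2]+=np.clip((f[2]-1)*-.0,0,0)+(.0003 if f[2]>3.5 else 0)
E
```

```text
35.45 [0.4341 0.173  0.0317] [0.434  0.173  0.0315] [-0.17  0.05 -1.01] [ 0.02  0.02 -0.01]
35.80 [0.4345 0.173  0.0317] [0.4345 0.173  0.0317] [-0.5   0.1  -1.46] [ 0.01 -0.01  0.01]
36.15 [0.4349 0.173  0.0317] [0.4349 0.173  0.0317] [ 0.14 -0.29 -0.7 ] [ 0.02 -0.01 -0.  ]
36.50 [0.4353 0.173  0.0317] [0.4351 0.173  0.0316] [-0.73  0.06 -0.89] [0.1 0.2 0. ]
36.85 [0.4357 0.173  0.0317] [0.4353 0.1731 0.0315] [-1.95  0.16 -0.25] [0.23 0.39 0.09]
37.20 [0.4361 0.173  0.0317] [0.4355 0.1731 0.0315] [-3.61  1.4  -0.2 ] [0.34 0.76 0.14]
37.55 [0.4365 0.173  0.0317] [0.4357 0.1731 0.0314] [-4.43  1.59 -0.38] [0.45 0.92 0.16]
37.90 [0.4369 0.173  0.0317] [0.4358 0.1731 0.0314] [-6.17  1.24  1.85] [0.43 1.16 0.21]
38.25 [0.4373 0.173  0.0317] [0.4358 0.1731 0.0315] [-7.34  1.77  4.26] [0.4  1.39 0.23]
```

```bash
python3 - <<'E'
from ops import *
c=np.array([.4373,.173,.0318])
for i in range(9):
    c[1]+=.0004
    env.movel(list(c),max_speed=.01); f=F(); s=env.state();print('%.2f'%s['t'],c.round(4),s['tool_pos'].round(4),f.round(2),s['torque'].round(2))
    if abs(f[1])<.35 and abs(s['torque'][2])<.07: break
    if f[1]<-.8: break
    if f[0]<-9: c[0]-=.0004
    if f[0]>-6: c[0]+=.0004
E
```

```text
38.60 [0.4373 0.1734 0.0318] [0.4359 0.1733 0.0315] [-6.96  0.93  1.86] [0.34 1.21 0.08]
38.95 [0.4373 0.1738 0.0318] [0.4359 0.1734 0.0315] [-7.32 -0.02  2.63] [0.06 1.25 0.01]
```

```bash
python3 - <<'E'
from ops import *
c=np.array([.4375,.1738,.0318])
env.movel(list(c),max_speed=.01); 
for i in range(5): env.hold(.3); rep('press')
c[0]=.4367; env.movel(list(c),max_speed=.01); rep('eased'); c[2]=.0315; c[0]=.4365;env.movel(list(c),max_speed=.01); env.hold(.2); rep('eased')
env.move_gripper(.03); c[2]=.15; env.movel(list(c),max_speed=.15); rep('up')
env.goto([.35,-.05,.25],q(0)); rep()
snap('top','e1'); snap('scene','e1s')
a=cv2.imread('pics/e1.png')[195:285,195:395]; b=cv2.imread('pics/e1s.png')[180:310,195:335]
a=cv2.resize(a,None,fx=2.9,fy=2.9,interpolation=cv2.INTER_CUBIC);b=cv2.resize(b,None,fx=2.5,fy=2.5,interpolation=cv2.INTER_CUBIC)
o=np.zeros((a.shape[0]+b.shape[0],a.shape[1],3),np.uint8);o[:a.shape[0]]=a;o[a.shape[0]:,:b.shape[1]]=b;cv2.imwrite('pics/e1c.png',o)
E
```

```text
press t39.50 p [0.4359 0.1734 0.0315] F [-8.1  -0.08  3.3 ] M [0.063 1.384 0.054] w0.0139 g40.0
press t39.80 p [0.4359 0.1735 0.0315] F [-8.12 -0.01  4.11] M [0.02  1.357 0.075] w0.0137 g40.0
press t40.10 p [0.4359 0.1734 0.0315] F [-7.74 -0.39  3.61] M [0.005 1.454 0.027] w0.0138 g40.0
press t40.40 p [0.436  0.1735 0.0315] F [-8.46 -0.55  4.34] M [-0.003  1.358  0.101] w0.0139 g40.0
press t40.70 p [0.4359 0.1734 0.0315] F [-7.68 -0.97  4.56] M [0.051 1.409 0.094] w0.0140 g40.0
eased t40.95 p [0.4359 0.1735 0.0314] F [-5.26 -0.34 -0.56] M [-0.077  1.089  0.009] w0.0140 g40.0
eased t41.40 p [0.4359 0.1735 0.0314] F [-5.83 -0.93  2.06] M [-0.042  1.096  0.003] w0.0139 g40.0
up t42.77 p [0.4357 0.1737 0.1489] F [0.75 0.83 0.43] M [-0.034  0.028 -0.042] w0.0299 g0.0
 t43.79 p [ 0.35   -0.0494  0.2492] F [0.62 0.41 0.36] M [-0.009  0.024  0.041] w0.0298 g0.0
```

View pics/e1c.png

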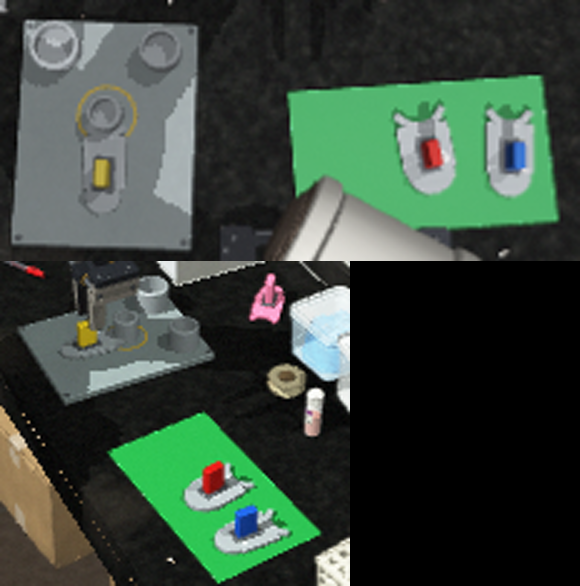

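The picture shows the yellow leaf flat on the plate, its horns against the ring pipe (composite pixel ~(103,135)). Red and blue are flat on the mat, and the bottle and tape have not moved. Handing in.

```bash
python3 -c "
from h import *
print(env.close_job())"
```

```text
the job is handed in; nothing more can be done
None
```

The yellow 20 mm leaf fits the ring pipe (40 mm): I pressed it home at about 8 N for over a second with both horns bearing and left it seated flat on the plate, red and blue are flat back on the mat after overrunning the pipe by about 8 and 4 mm, and the job was handed in at about 44 s.

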